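# Fan on, then push the hood sash up to its working-height marker

### The job

Get the small extraction hood on the left ready for work: first press the outer half of its green fan switch right down so that the fan is on, then put the fingertips beneath the lip of the sash and push the sash up until its red pointer is level with the green height marker. Do not pinch or grip anything, and leave the marker and the loose bottles, dish and stopper where they are.

Things in the scene. Friction and masses are not known exactly. Their poses are not given: they have to be found in the camera images.
- fan_switch (a joint): Green rocker switch, 46 x 29 mm, in the grey apron at the foot of the small extraction hood, which stands at the left of the bench with its front turned to the robot's right. 0 rad = off (outer half stands up), 0.30 = on (outer half right down). Stays where left; takes about 3 N at the outer half's middle
- switch_on_half (a point): Middle of the top face of the switch's outer half (the half away from the sash, with a white bar), 12.5 mm from the rocker's axis, moving with it: about 45 mm above the worktop when off, 4 mm lower when on. Press straight down here. It lies about 107 mm in front of the posts and 60 mm to the right of the sash's middle
- sash (a joint): Height of the clear sash in its aluminium frame (m): 0 = down, 0.18 = top stop. It runs between two posts 500 mm high. A brass counterweight in the left post balances it; it moves with about 3 N and stays where it is left
- lip_mid (a point): Middle of the underside of the sash's lip, moving with the sash; 110 mm above the worktop at sash = 0, 30 mm in front of the posts' front faces. Axes: x level into the hood, y along the lip to the left seen from its front, z up. The lip is a level aluminium ledge, 180 mm long along y, with a black rubber strip on top. Below it is free space down to the apron (32 mm high)
- lip_nose (a point): Middle of the axis of the lip's round nose (14 mm thick, along y, its underside level with the lip's), 10 mm in front of and 7 mm above lip_mid; the nose reaches 7 mm farther out. Axes as lip_mid
- pointer_tip (a point): Tip of the red pointer at the lip's right end, 11 mm above the lip's underside; moves with the sash; axes as lip_mid
- mark (a point): Tip of the green height marker (clip 24 x 16 mm with a white line, clamped on the right post), level with its white line: the height that the red pointer must reach, 205 to 285 mm above the worktop
- amber_bottle: Stoppered brown glass bottle, 52 mm across, 97 mm high, at the right front; origin under its middle
- clear_bottle: Stoppered pale glass bottle, 46 mm across, 89 mm high, right of the middle. Behind it, from x = 0.44 m on and right of the hood, fixed glassware up to 400 mm high crowds the bench; origin under its middle
- petri_dish: Clear glass dish with lid, 95 mm across, 16 mm high, right of the middle; origin under its middle
- black_stopper: Black rubber stopper, 35 mm across, 30 mm high, in front of the robot; origin under its middle

How it is judged:
By the outcome, as a careful person would: the job done as asked, in the order asked, and still so for the second after the job is handed in, with the robot touching nothing.
It also fails if it takes over 70 s, if anything falls off the work surface, if the arm or the gripper's body presses on something with over 40 N, if the wrist force passes 120 N, or if a joint passes its speed limit or range.

### The arm

A 6-joint arm with a two-finger parallel gripper is mounted at the origin on a cart in front of the work surface, level with it; the furniture and walls round the work are solid. World frame = base frame: x ahead of the robot, y to its left, z up, the work surface at z = 0. Lengths are in m, angles in rad, forces in N, time in s.
With the tool pointing down it reaches from about 0.3 to 0.875 m from the base axis. Payload 6.4 kg.
Tool frame: the origin (TCP) lies midway between the tips of the shut fingers; the grasp point (between the pads) lies 19 mm behind it; z points along the fingers, y is the direction in which the jaws open and shut (so a half turn about z gives the same grasp; the last joint's range is limited). The gripper opens to 85 mm and grips with 20 to 120 N. Pads are 22 mm wide; open, the fingers measure 114 mm over their backs; the gripper's body (76 mm by 85 mm) begins 54 mm behind the grasp point. The pads swing forward as they close: fully open they stand 13 mm farther back than shut.
Start: joints at [-1.38, 0.181, 1.607, -0, 1.354, -0.206], TCP at [0.222, -0.53, 0.231] pointing down, gripper open.
Joint ranges: [-2.99, 2.99], [-0.89, 2.07], [0.3, 2.58], [-1.14, 4.28], [0, 2.63], [-3.12, 3.12]. Speed limits (rad/s): [2.57, 2.57, 3.01, 3.14, 3.14, 3.14].

### API

Orientations are given as a 3x3 rotation matrix whose columns are the frame's x, y, z axes.
In Python, from workcell import manip gives the robot as it stands. Calls block until the motion is done:
- manip.move_to(position, orientation): joint-space move of the TCP to a pose.
- manip.servo_line(position, max_speed=0.15, attitude=None, f_stop=None): straight line of the TCP; attitude=None keeps the orientation; max_speed is the mean speed in m/s. With f_stop (N) it stops when the force on the tool has changed by that much, and returns True; else False.
- manip.set_joints(angles): joint-space move.
- manip.move_gripper(opening, strength=None): finger opening in m; strength is the grip in N (None keeps the last); returns when the fingers have stopped.
- manip.sleep(seconds).
- manip.ik(position, orientation): joint angles nearest the present ones, or None.
- manip.grab_frame(name): name is "side" or "top"; returns the picture (480x640x3 uint8, red, green, blue); there is no depth.
- manip.camera_info(name): a dict with "intrinsics" (3x3 intrinsics, pixels), "eye" and "attitude" of the camera in the world. Camera axes: x right, y down, z forward; pixel columns grow to the right and rows downward; lengths in m; the calibration is good to about 2 mm. A picture is of the moment at which its call begins. camera_info takes no time and is no camera call.
A pose or a line that the arm cannot do raises manip.Unreachable and nothing moves.
- manip.close_job(): hands the job in, once; it reports no verdict.
Trained networks look in the newest picture that a camera, given by its name, has taken for a name from the list of things; names that differ only in an ending like _2 or _b are one class to them, and where a whole thing is asked for, a point or a joint stands for the part that bears it (a point fixed in the world has none). Each returns a list of dicts, best first, with "conf" (0 to 1); they miss things now and then, are a little off and sometimes report something else, mostly with a low value. They report only what shows in the picture. A call takes as long as a camera call.
- manip.search_frame(camera, target): "box" ([centre column, centre row, width, height] in pixels, round what is visible of it).
- manip.masks_of(camera, target): "mask" (480x640 bool, what is visible of it) and "box" ([centre column, centre row, width, height] in pixels, round what is visible of it).
- manip.pinpoint(camera, target): "centre" ([row, column] in pixels: a listed point, or the origin of a listed thing).
Readings, each from a call of its own:
- manip.current_time_s(): time.
- manip.current_joints(): joint angles.
- manip.current_dq(): joint speeds.
- manip.current_effort(): joint torques, N m.
- manip.current_eef_pos(): TCP position.
- manip.current_tool_rot(): TCP orientation.
- manip.current_ft_force(): force on the tool from outside, world axes, zero at the start.
- manip.current_ft_torque(): the same for the moment, N m.
- manip.current_gripper_width(): finger opening in m.
Only numpy, scipy, OpenCV 4.12 (cv2) and the standard library are available. Lean on these libraries where they do the work, as an engineer would, in place of code of your own. Each camera call takes 0.05 s, during which the arm holds its last target.

## Working session

There is one attempt and no reset: what is moved stays moved. The work goes in short steps, each a Python script; the robot and the scene stay as the last script left them, time stands still between calls to the robot, and variables do not carry over. Pictures are saved under pics/ and viewed, and the job is handed in when it is done.

```bash
mkdir -p pics; python3 - <<'E'
from workcell import manip
import cv2
for c in ("side","top"):
    im=manip.grab_frame(c); cv2.imwrite(f"pics/{c}0.png",im[:,:,::-1])
    i=manip.camera_info(c); print(c,i)
    for n in ("switch_on_half","lip_mid","lip_nose","pointer_tip","mark"):
        print(n,[(r["centre"],round(r["conf"],2)) for r in manip.pinpoint(c,n)][:3])
print(manip.current_time_s(),manip.current_tool_rot())
E
```

```text
side {'intrinsics': array([[585.8645932 ,   0.        , 321.54617007],
       [  0.        , 585.8645932 , 240.2250411 ],
       [  0.        ,   0.        ,   1.        ]]), 'eye': array([ 0.09463028, -0.91339588,  0.97384875]), 'attitude': array([[ 0.94757013, -0.2156846 ,  0.23577746],
       [-0.31901095, -0.59574883,  0.73709928],
       [-0.01851682, -0.77366885, -0.63331954]])}
switch_on_half []
lip_mid [([434.1, 361.7], 0.19)]
lip_nose []
pointer_tip [([172.4, 317.8], 0.93)]
mark [([149.6, 316.3], 0.6)]
top {'intrinsics': array([[580.32526607,   0.        , 316.31920427],
       [  0.        , 580.32526607, 235.98684111],
       [  0.        ,   0.        ,   1.        ]]), 'eye': array([-0.32716954, -0.33930524,  1.16321131]), 'attitude': array([[ 0.45908016, -0.68844172,  0.56150994],
       [-0.88839429, -0.35504955,  0.29102473],
       [-0.00098971, -0.6324459 , -0.7746039 ]])}
switch_on_half [([216.1, 221.5], 0.21)]
lip_mid [([216.5, 219.5], 0.98)]
lip_nose []
pointer_tip [([183.0, 231.6], 0.74)]
mark []
0.6 [[ 9.22302870e-01  3.86467872e-01  9.41979063e-06]
 [ 3.86467872e-01 -9.22302870e-01 -2.03342237e-05]
 [ 8.29375772e-07  2.23947593e-05 -1.00000000e+00]]
```

View pics/side0.png

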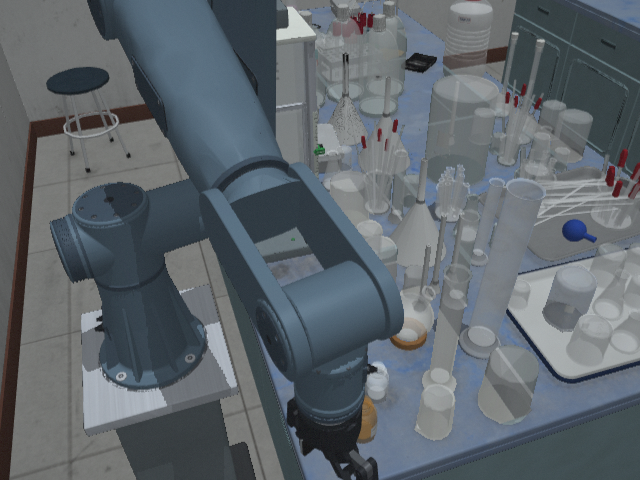

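View pics/top0.png

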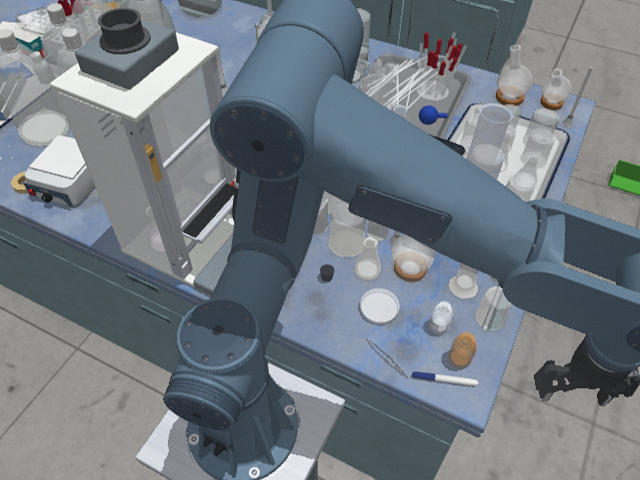

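The arm covers the hood in both pictures, with only a little of the sash and pointer showing. I'll swing the arm out of the way.

```bash
python3 - <<'E'
from workcell import manip
import cv2, numpy as np
R=manip.current_tool_rot()
q=manip.ik([0.222/0.575*0.8*0+ -0.2,-0.72,0.35],R); print(q)
q0=manip.current_joints()
manip.set_joints(q)
for c in ("side","top"):
    im=manip.grab_frame(c); cv2.imwrite(f"pics/{c}1.png",im[:,:,::-1])
    for n in ("switch_on_half","lip_mid","lip_nose","pointer_tip","mark"):
        print(c,n,[(r["centre"],round(r["conf"],2)) for r in manip.pinpoint(c,n)][:3])
print(manip.current_time_s())
E
```

```text
[-2.00005311e+00  5.17986361e-01  9.36500663e-01  1.71439891e-05
  1.68709106e+00 -8.26053620e-01]
side switch_on_half [([234.2, 310.1], 0.63)]
side lip_mid [([191.2, 280.4], 0.9)]
side lip_nose [([192.6, 276.8], 0.96)]
side pointer_tip [([174.4, 311.5], 0.84)]
side mark [([151.3, 315.0], 0.45)]
top switch_on_half [([238.4, 263.8], 0.59)]
top lip_mid [([216.5, 220.1], 0.84)]
top lip_nose [([216.5, 220.5], 0.65)]
top pointer_tip [([182.5, 234.8], 0.56)]
top mark [([237.5, 264.2], 0.54), ([162.3, 231.2], 0.43)]
2.9417
```

View pics/side1.png

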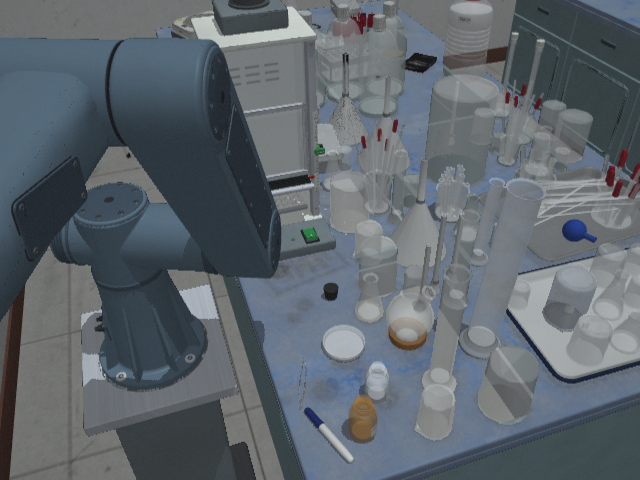

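View pics/top1.png

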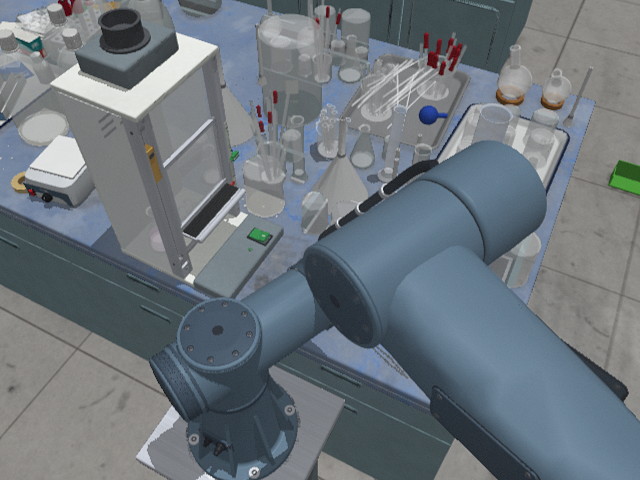

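```bash
cat > h.py <<'E'
from workcell import manip
import cv2, numpy as np
def ray(c,rc):
    i=manip.camera_info(c); K=i["intrinsics"]; A=np.array(i["attitude"]); e=np.array(i["eye"])
    d=A@np.linalg.solve(K,[rc[1],rc[0],1.]); return e,d/np.linalg.norm(d)
def tri(a,b):
    M=np.zeros((3,3));v=np.zeros(3);
    for e,d in (a,b):
        P=np.eye(3)-np.outer(d,d);M+=P;v+=P@e
    p=np.linalg.solve(M,v)
    return p,[np.linalg.norm((np.eye(3)-np.outer(d,d))@(p-e)) for e,d in (a,b)]
def proj(c,p):
    i=manip.camera_info(c); x=i["intrinsics"]@(np.array(i["attitude"]).T@(np.array(p)-i["eye"])); return x[1]/x[2],x[0]/x[2]
def onz(c,rc,z):
    e,d=ray(c,rc); return e+d*(z-e[2])/d[2]
E
python3 - <<'E'
from h import *
S=dict(sw=(234.2,310.1),lip=(191.2,280.4),nose=(192.6,276.8),ptr=(174.4,311.5),mark=(151.3,315.0))
T=dict(sw=(238.4,263.8),lip=(216.5,220.1),nose=(216.5,220.5),ptr=(182.5,234.8),mark=(162.3,231.2))
for k in S: print(k,*tri(ray("side",S[k]),ray("top",T[k])))
for n,f in (("side",(250,120,380,270)),("top",(150,90,320,310))):
    im=cv2.imread(f"pics/{n}1.png")[f[1]:f[3],f[0]:f[2]]
    cv2.imwrite(f"pics/{n}1z.png",cv2.resize(im,None,fx=4 if n=="side" else 2.7,fy=4 if n=="side" else 2.7,interpolation=cv2.INTER_CUBIC))
E
```

```text
sw [0.41689434 0.1925019  0.04933093] [np.float64(0.0025655990792925686), np.float64(0.0025655990792927044)]
lip [0.36789382 0.27520002 0.13838597] [np.float64(0.0027809010651126467), np.float64(0.0027809010651126285)]
nose [0.35923798 0.26762548 0.14512253] [np.float64(0.0011994250047729486), np.float64(0.0011994250047728005)]
ptr [0.45584229 0.28718783 0.16349843] [np.float64(0.000529258139935991), np.float64(0.0005292581399360192)]
mark [0.46828862 0.29754761 0.21931088] [np.float64(0.0036757180732138327), np.float64(0.0036757180732138344)]
```

View pics/side1z.png

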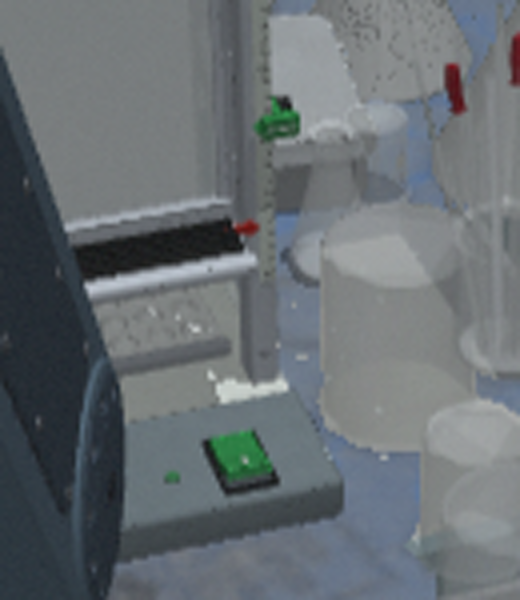

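View pics/top1z.png

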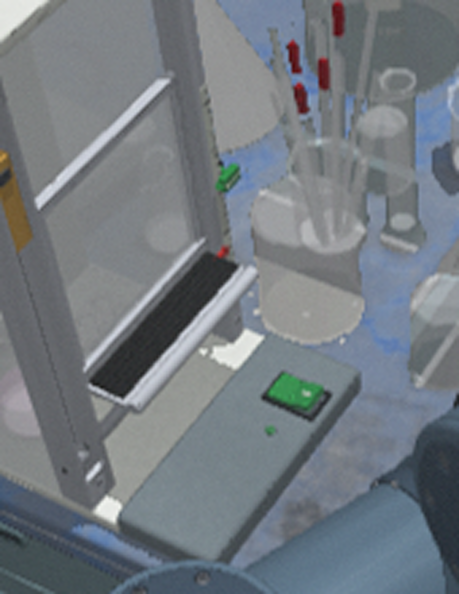

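```bash
python3 - <<'E'
from h import *
px=lambda z,o,s:(o[1]+z[1]/s,o[0]+z[0]/s)
t=[px(z,(150,90),2.7) for z in ((358,372),(218,560),(262,337),(120,515))]
s=[px(z,(250,120),4) for z in ((343,487),(115,555),(298,392))]
for a in t: print("top",onz("top",a,.032).round(4))
for a in s: print("side",onz("side",a,.032).round(4))
a=cv2.imread("pics/side1.png")[225:245,298:322]; b=cv2.imread("pics/top1.png")[222:248,240:275]
a=cv2.resize(a,(480,400),interpolation=cv2.INTER_CUBIC);b=cv2.resize(b,None,fx=12,fy=12,interpolation=cv2.INTER_CUBIC)
c=np.zeros((400,910,3),np.uint8);c[:400,:480]=a[:400];c[:312,490:910]=b;c=cv2.resize(c,None,fx=.87,fy=.87)
cv2.imwrite("pics/sw.png",c)
E
```

```text
top [0.4775 0.1744 0.032 ]
top [0.2388 0.1776 0.032 ]
top [0.4735 0.278  0.032 ]
top [0.239  0.2794 0.032 ]
side [0.4771 0.1648 0.032 ]
side [0.3238 0.1506 0.032 ]
side [0.4825 0.2686 0.032 ]
```

View pics/sw.png

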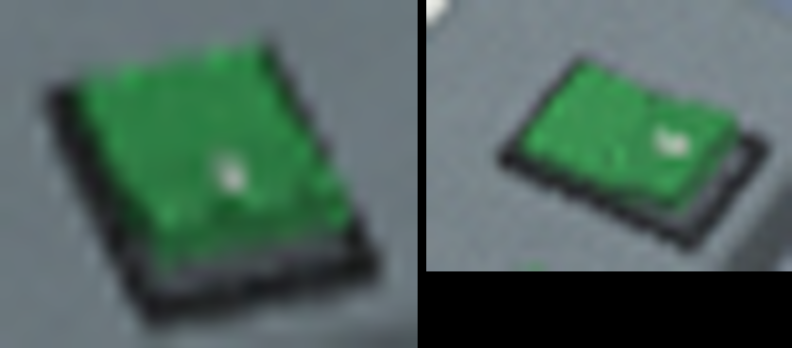

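```bash
python3 - <<'E'
from h import *
print("bar",*tri(ray("side",(234.6,310.7)),ray("top",(235.2,263.0))), onz("side",(234.6,310.7),.045),onz("top",(235.2,263.0),.045))
sw=tri(ray("side",(234.6,310.7)),ray("top",(235.2,263.0)))[0]
a=cv2.imread("pics/side1.png"); b=cv2.imread("pics/top1.png")
a=cv2.resize(a[140:200,270:335],None,fx=9,fy=9,interpolation=cv2.INTER_CUBIC)[:, :390+195]
b=cv2.resize(b[145:245,175:255],None,fx=6,fy=6,interpolation=cv2.INTER_CUBIC)
cv2.imwrite("pics/lipS.png",a);cv2.imwrite("pics/lipT.png",b)
E
```

```text
bar [0.42269493 0.19874886 0.04587002] [np.float64(0.0013419969876755152), np.float64(0.0013419969876756644)] [0.42175247 0.19835217 0.045     ] [0.42479959 0.20000245 0.045     ]
```

View pics/lipS.png

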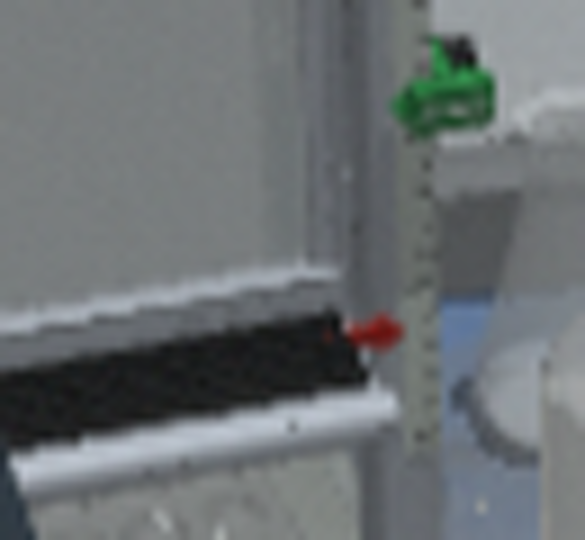

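View pics/lipT.png

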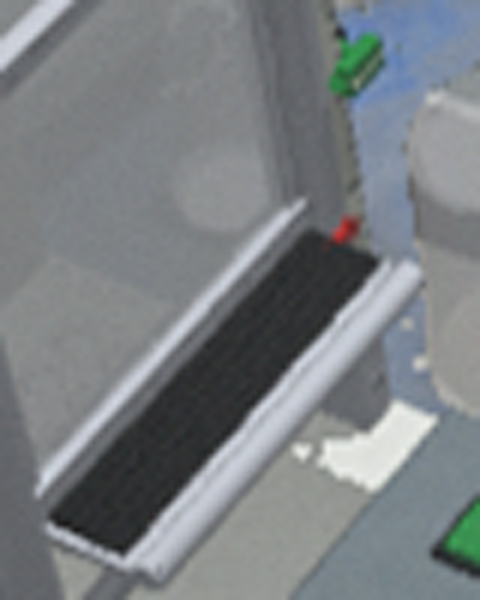

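```bash
python3 - <<'E'
from h import *
S=dict(ptr=(176.5,314.3),mark=(151.2,313.4),noseR=(184.2,313.6))
T=dict(ptr=(181.5,234.0),mark=(159.8,230),noseR=(189.2,244.))
for k in S: print(k,*tri(ray("side",S[k]),ray("top",T[k])))
print(onz("top",(239.8,199.5),.135))
for n,d in (("lip",(0,0,0)),):
  pass
# predicted from switch: yaw 0
for yaw in (0,.02,-.02):
  c,s=np.cos(yaw),np.sin(yaw); xi=np.array([-s,c,0]); r=np.array([c,s,0])  # into hood, right
  sw=np.array([.4225,.199,0]); lip=sw+xi*77-xi*77+xi*.077-r*.060
  for z in (.11,.13,.15):
    l=lip+[0,0,z]; R=l-xi*.01+r*.09+[0,0,.007]; L=l-xi*.01-r*.09+[0,0,.007]
    print(yaw,z,"lip",l.round(4),"R side",np.round(proj("side",R),1),"top",np.round(proj("top",R),1),"L top",np.round(proj("top",L),1))
E
```

```text
ptr [0.46754409 0.29892358 0.14883537] [np.float64(0.0009292125323210759), np.float64(0.0009292125323209368)]
mark [0.46710168 0.30006807 0.22210703] [np.float64(6.1007073494432315e-05), np.float64(6.100707349450811e-05)]
noseR [0.45363    0.26123098 0.15231382] [np.float64(0.0011492321281961562), np.float64(0.0011492321281961237)]
[0.28637316 0.27813524 0.135     ]
0 0.11 lip [0.3625 0.276  0.11  ] R side [194.5 313.2] top [199.3 243.5] L top [250.9 201.7]
0 0.13 lip [0.3625 0.276  0.13  ] R side [188. 313.] top [193.7 242.7] L top [245.4 200.3]
0 0.15 lip [0.3625 0.276  0.15  ] R side [181.3 312.8] top [188.  241.8] L top [239.9 198.9]
0.02 0.11 lip [0.361  0.2748 0.11  ] R side [194.4 312.6] top [199.6 243. ] L top [251.7 202.4]
0.02 0.13 lip [0.361  0.2748 0.13  ] R side [187.9 312.4] top [194.  242.2] L top [246.3 201.1]
0.02 0.15 lip [0.361  0.2748 0.15  ] R side [181.3 312.2] top [188.2 241.3] L top [240.8 199.7]
-0.02 0.11 lip [0.3641 0.2772 0.11  ] R side [194.5 313.8] top [199. 244.] L top [250.  200.9]
-0.02 0.13 lip [0.3641 0.2772 0.13  ] R side [188.  313.6] top [193.4 243.2] L top [244.5 199.6]
-0.02 0.15 lip [0.3641 0.2772 0.15  ] R side [181.4 313.4] top [187.7 242.4] L top [239.  198.1]
```

Triangulation and the stated heights agree. The switch point is about (0.423, 0.199, 0.046), the lip middle about (0.363, 0.274) with z about 0.14, the pointer at z 0.149 and the mark at z 0.222. The hood's yaw is about 0. Next I'll check reachability, then press the switch with the fingers shut and the tool tilted away from the hood.

```bash
cat >> h.py <<'E'
def Rt(deg,s=1,yaw=0.):
    a=np.radians(deg); y=np.array([s*1.,0,0]); z=np.array([0,np.sin(a),-np.cos(a)]); x=np.cross(y,z)
    R=np.column_stack([x,y,z]); c,n=np.cos(yaw),np.sin(yaw)
    return np.array([[c,-n,0],[n,c,0],[0,0,1.]])@R
E
python3 - <<'E'
from h import *
for s in (1,-1):
  for y in (0,-.3,-.6,-.9):
    for n,p,d in (("press",(.4225,.204,.05),25),("lift",(.363,.270,.10),90),("lift",(.363,.270,.10),80),("lift",(.363,.270,.10),65),("top",(.363,.27,.2),80)):
      q=manip.ik(p,Rt(d,s,y)); print(s,y,n,d,None if q is None else np.round(q,2))
E
```

```text
1 0 press 25 [-0.12  0.19  2.1   0.53  0.97 -0.45]
1 0 lift 90 [-0.46  0.79  2.12  1.12  1.67 -1.36]
1 0 lift 80 [-0.45  0.62  2.18  1.09  1.55 -1.27]
1 0 lift 65 [-0.38  0.37  2.24  1.03  1.38 -1.07]
1 0 top 80 [-0.45  0.31  2.25  1.1   1.66 -1.05]
1 -0.3 press 25 [-0.11  0.11  2.2   0.59  0.84 -0.22]
1 -0.3 lift 90 [-0.58  0.81  2.31  1.29  1.58 -1.55]
1 -0.3 lift 80 [-0.56  0.59  2.38  1.29  1.44 -1.41]
1 -0.3 lift 65 [-0.46  0.26  2.45  1.24  1.24 -1.11]
1 -0.3 top 80 [-0.56  0.16  2.47  1.26  1.54 -1.08]
1 -0.6 press 25 [-0.07  0.04  2.27  0.61  0.69  0.07]
1 -0.6 lift 90 [-0.66  0.92  2.47  1.51  1.56 -1.82]
1 -0.6 lift 80 [-0.63  0.65  2.56  1.56  1.39 -1.64]
1 -0.6 lift 65 None
1 -0.6 top 80 None
1 -0.9 press 25 [ 0.01 -0.    2.32  0.54  0.53  0.48]
1 -0.9 lift 90 [-1.5   1.71  2.54  1.27  1.04 -2.59]
1 -0.9 lift 80 None
1 -0.9 lift 65 None
1 -0.9 top 80 None
-1 0 press 25 [-0.12  0.19  2.1   0.53  0.97  2.69]
-1 0 lift 90 [-0.46  0.79  2.12  1.12  1.67  1.78]
-1 0 lift 80 [-0.45  0.62  2.18  1.09  1.55  1.87]
-1 0 lift 65 [-0.38  0.37  2.24  1.03  1.38  2.07]
-1 0 top 80 [-0.45  0.31  2.25  1.1   1.66  2.1 ]
-1 -0.3 press 25 [-0.11  0.11  2.2   0.59  0.84  2.92]
-1 -0.3 lift 90 [-0.58  0.81  2.31  1.29  1.58  1.6 ]
-1 -0.3 lift 80 [-0.56  0.59  2.38  1.29  1.44  1.73]
-1 -0.3 lift 65 [-0.46  0.26  2.45  1.24  1.24  2.03]
-1 -0.3 top 80 [-0.56  0.16  2.47  1.26  1.54  2.06]
-1 -0.6 press 25 [-0.07  0.04  2.27  0.61  0.69 -3.07]
-1 -0.6 lift 90 [-0.66  0.92  2.47  1.51  1.56  1.32]
-1 -0.6 lift 80 [-0.63  0.65  2.56  1.56  1.39  1.5 ]
-1 -0.6 lift 65 None
-1 -0.6 top 80 None
-1 -0.9 press 25 [ 0.01 -0.    2.32  0.54  0.53 -2.66]
-1 -0.9 lift 90 [-1.5   1.71  2.54  1.27  1.04  0.55]
-1 -0.9 lift 80 None
-1 -0.9 lift 65 None
-1 -0.9 top 80 None
```

```bash
python3 - <<'E'
from h import *
print("stopper",onz("side",(296,331),0), "bigbeaker foot side",onz("side",(232,350),0),onz("side",(225,333),0))
manip.move_gripper(0.0,20)
manip.move_to([.30,-.12,.33],Rt(10)); print(manip.current_eef_pos(),manip.current_time_s())
manip.move_to([.4225,.195,.16],Rt(25))
for c in ("side","top"): cv2.imwrite(f"pics/{c}2.png",manip.grab_frame(c)[:,:,::-1])
print(manip.current_eef_pos(),manip.current_ft_force(),manip.current_gripper_width(),manip.current_time_s())
E
```

```text
stopper [0.41205503 0.01634105 0.        ] bigbeaker foot side [ 5.39604356e-01  2.27009618e-01 -1.11022302e-16] [5.07147874e-01 2.71178803e-01 1.11022302e-16]
[ 0.30008454 -0.12058136  0.33011   ] 6.4583
[0.42348927 0.19404826 0.16077389] [0.891264   0.52028216 0.35586786] -0.00019156521182420858 7.9583
```

View pics/side2.png

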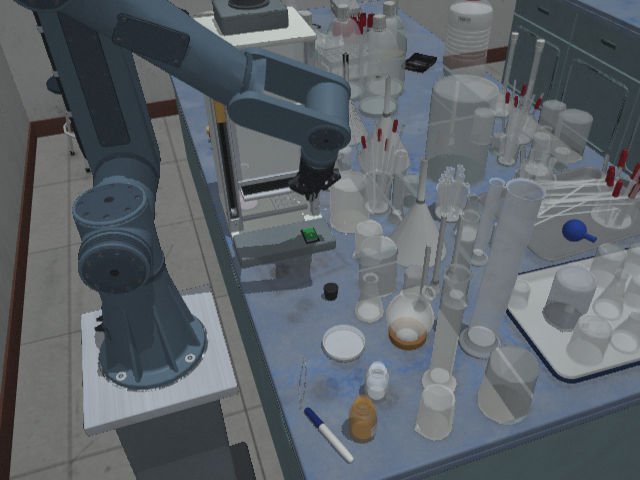

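View pics/top2.png

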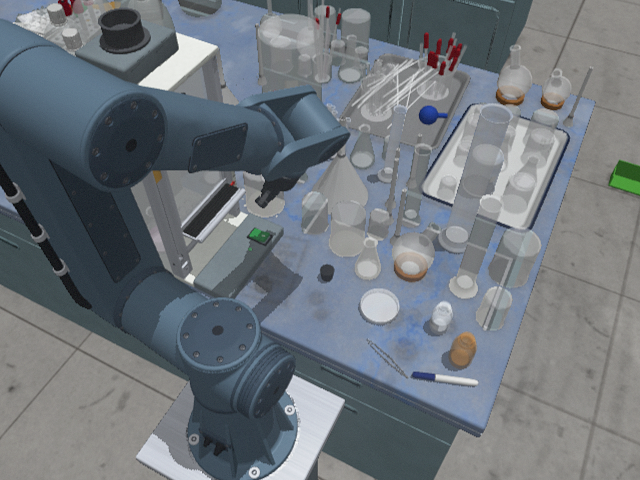

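The shut fingers hang above the switch, with the tip near side px (315,215). The switch is at (310,234), and the way down is clear.

```bash
python3 - <<'E'
from h import *
manip.servo_line([.4225,.204,.075],max_speed=.08)
manip.sleep(.3)
f0=manip.current_ft_force(); print(f0)
r=manip.servo_line([.4225,.204,.040],max_speed=.015,f_stop=2.0)
print(r,manip.current_eef_pos(),manip.current_ft_force()-f0)
for z in range(12):
    p=manip.current_eef_pos()
    r=manip.servo_line([.4225,.204,p[2]-.0012],max_speed=.01,f_stop=12)
    f=manip.current_ft_force()-f0
    print(r,manip.current_eef_pos().round(4),f.round(1))
    if abs(f[2])>14 or p[2]<.036: break
for c in ("side","top"): cv2.imwrite(f"pics/{c}3.png",manip.grab_frame(c)[:,:,::-1])
print(manip.current_time_s())
E
```

```text
[-0.17057795 -0.56080193 -0.01682787]
True [0.42251551 0.20393484 0.04786798] [0.83732249 0.05678989 2.14030238]
False [0.4227 0.2039 0.0468] [-0.1 -1.   3.5]
False [0.4228 0.2039 0.0456] [ 0.8 -1.4  3.4]
False [0.4227 0.2039 0.0444] [ 0.9 -1.7  2.7]
False [0.4228 0.2039 0.0435] [ 0.1 -3.9  8.4]
False [0.4229 0.2039 0.0432] [-3.2 -6.6 16.7]
12.5
```

Contact came at z = 0.048. The switch gave at about 3 N over roughly 4.4 mm, then hit a hard stop at 17 N, as expected. I'll retreat and check.

```bash
python3 - <<'E'
from h import *
manip.servo_line([.4225,.195,.12],max_speed=.1)
manip.servo_line([.40,.09,.22],max_speed=.2)
manip.move_to([.363,.10,.16],Rt(78))
ims=[]
for c,(x,y,w,h) in (("side",(290,215,40,40)),("top",(240,215,40,40))):
    im=manip.grab_frame(c)[:,:,::-1]; cv2.imwrite(f"pics/{c}4.png",im)
    ims.append(cv2.resize(im[y:y+h,x:x+w],(400,400),interpolation=cv2.INTER_CUBIC))
cv2.imwrite("pics/sw4.png",np.hstack(ims))
print(manip.current_eef_pos(),manip.current_joints().round(2),manip.current_time_s())
E
```

```text
[0.36328903 0.10032309 0.16033972] [-0.81  0.46  2.1   0.76  1.78 -1.18] 15.2
```

View pics/sw4.png

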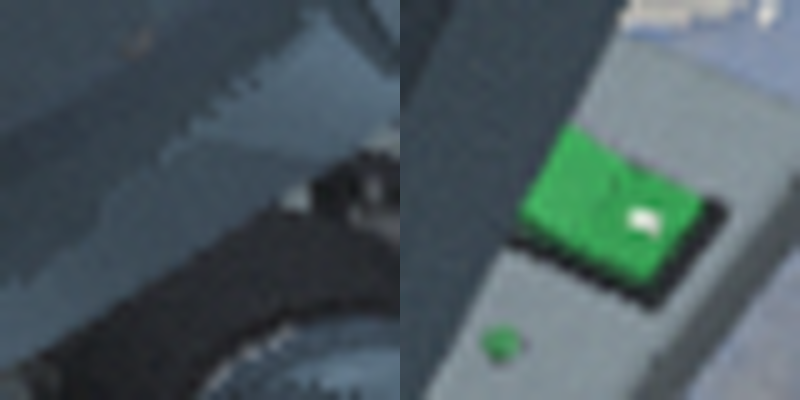

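View pics/side4.png

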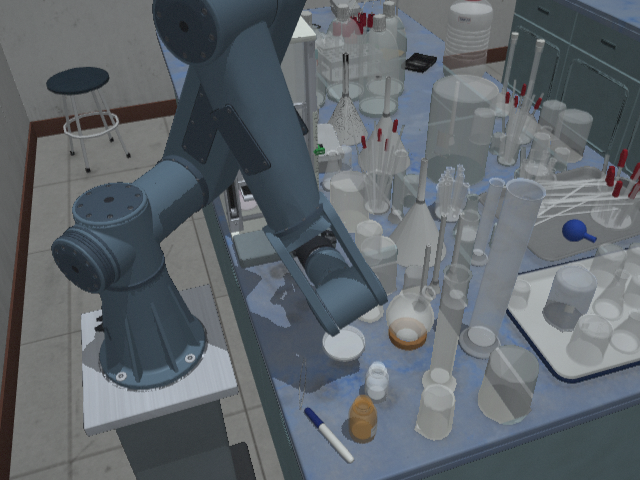

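View pics/top4.png

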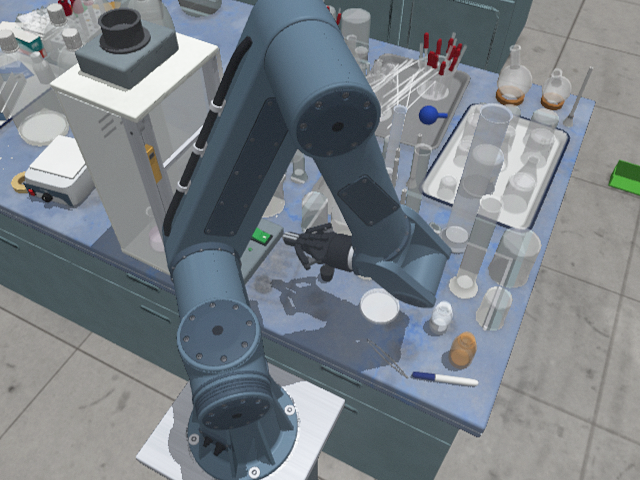

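The switch's outer half is now flush at top px (263,236), so the fan is on. Next I'll put the fingertips under the lip.

```bash
python3 - <<'E'
from h import *
manip.servo_line([.363,.18,.092],max_speed=.12,f_stop=8)
print(manip.servo_line([.363,.278,.092],max_speed=.1,f_stop=6),manip.current_eef_pos())
manip.sleep(.3); f0=manip.current_ft_force()
r=manip.servo_line([.363,.278,.14],max_speed=.02,f_stop=2.0)
print(r,manip.current_eef_pos(),manip.current_ft_force()-f0,manip.current_time_s())
for c in ("side","top"): cv2.imwrite(f"pics/{c}5.png",manip.grab_frame(c)[:,:,::-1])
for n in ("pointer_tip","mark"):
  for c in ("side","top"):
    print(c,n,[(r["centre"],round(r["conf"],2)) for r in manip.pinpoint(c,n)][:3])
E
```

```text
False [0.36330744 0.27765417 0.09196915]
True [0.36301482 0.27796492 0.12498916] [-0.26687843  0.03651946 -0.59489982] 19.2
side pointer_tip [([174.5, 315.3], 0.71)]
top pointer_tip [([181.2, 232.9], 0.83)]
side mark [([152.8, 316.6], 0.57)]
top mark []
```

View pics/side5.png

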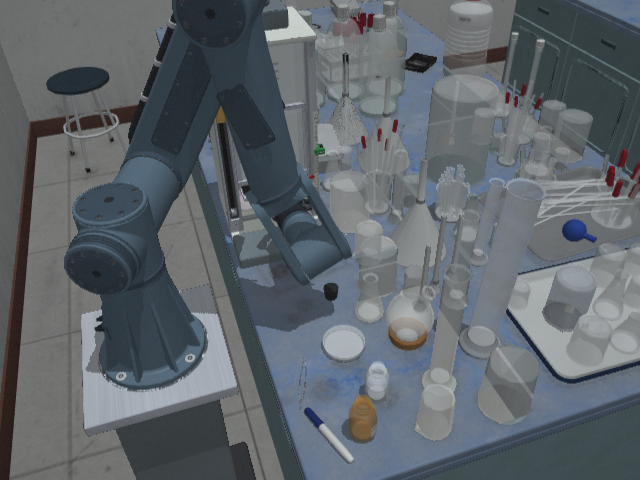

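View pics/top5.png

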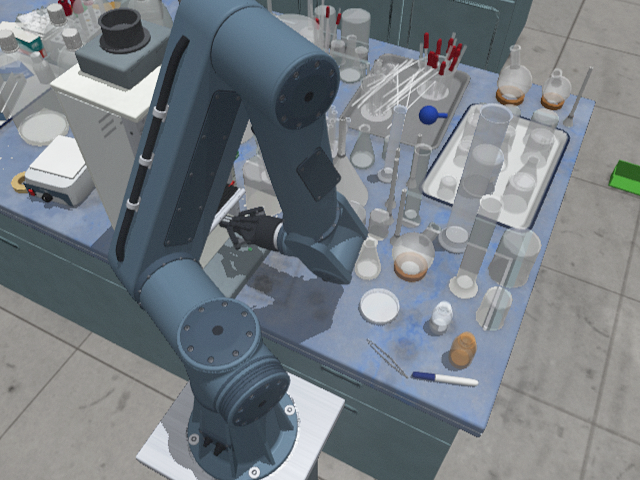

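Contact is at TCP z = 0.125, as expected for a lip at about 0.14. I'll push most of the way and then measure.

```bash
python3 - <<'E'
from h import *
f0=manip.current_ft_force()
r=manip.servo_line([.363,.278,.185],max_speed=.03,f_stop=15)
print(r,manip.current_eef_pos(),manip.current_ft_force()-f0,manip.current_time_s())
im=manip.grab_frame("side")[:,:,::-1]; cv2.imwrite("pics/side6.png",im)
cv2.imwrite("pics/side6z.png",cv2.resize(im[130:190,280:340],None,fx=10,fy=10,interpolation=cv2.INTER_CUBIC))
im=manip.grab_frame("top")[:,:,::-1]; cv2.imwrite("pics/top6.png",im)
for n in ("pointer_tip","mark"):
  for c in ("side","top"):
    print(c,n,[(r["centre"],round(r["conf"],2)) for r in manip.pinpoint(c,n)][:3])
E
```

```text
False [0.36299767 0.27801195 0.18498865] [-1.78845092  0.53866583 -3.04367608] 21.6583
side pointer_tip [([154.5, 314.0], 0.59)]
top pointer_tip [([164.9, 231.2], 0.56)]
side mark [([151.4, 316.3], 0.54)]
top mark [([160.1, 232.7], 0.46)]
```

View pics/side6z.png

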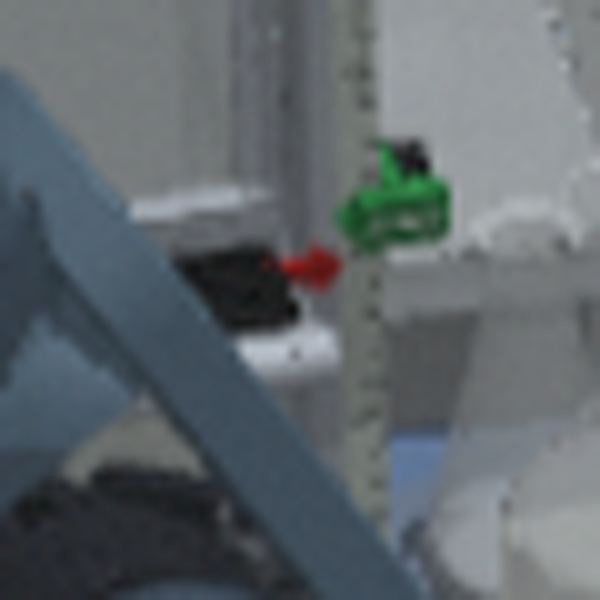

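View pics/top6.png

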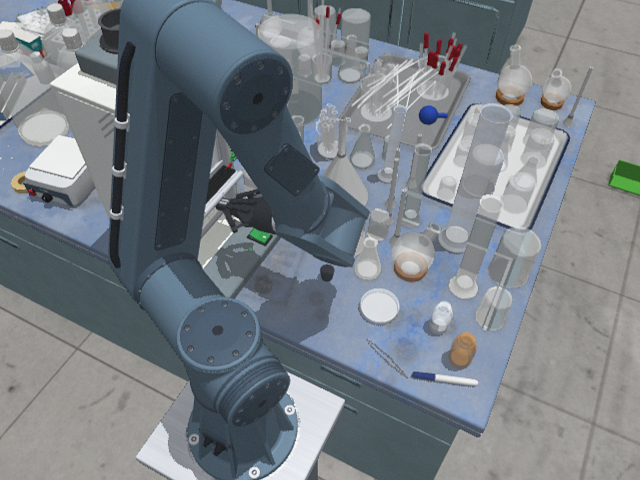

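The pointer tip is at side px (314.2,156.2) and the marker tip at (313.8,151.1). That is 5.1 px, or about 14–15 mm, still to go.

```bash
python3 - <<'E'
from h import *
for c in ("side","top"):
    a=np.array(proj(c,(.467,.3,.21)));b=np.array(proj(c,(.467,.3,.22)));print(c,(b-a)/10,"px/mm")
f0=manip.current_ft_force()
r=manip.servo_line([.363,.278,.195],max_speed=.02,f_stop=15)
print(r,manip.current_eef_pos(),manip.current_ft_force()-f0,manip.current_time_s())
o=[]
for c,(x,y) in (("side",(300,135)),("top",(215,140))):
    im=manip.grab_frame(c)[:,:,::-1]; cv2.imwrite(f"pics/{c}7.png",im)
    o.append(cv2.resize(im[y:y+35,x:x+35],(385,385),interpolation=cv2.INTER_NEAREST))
cv2.imwrite("pics/z7.png",np.hstack(o))
E
```

```text
side [-0.34733849 -0.01091709] px/mm
top [-0.31049077 -0.0491534 ] px/mm
False [0.3634912  0.27789228 0.19544228] [ 1.35656813 -0.24272107  2.73350196] 22.6083
```

View pics/z7.png

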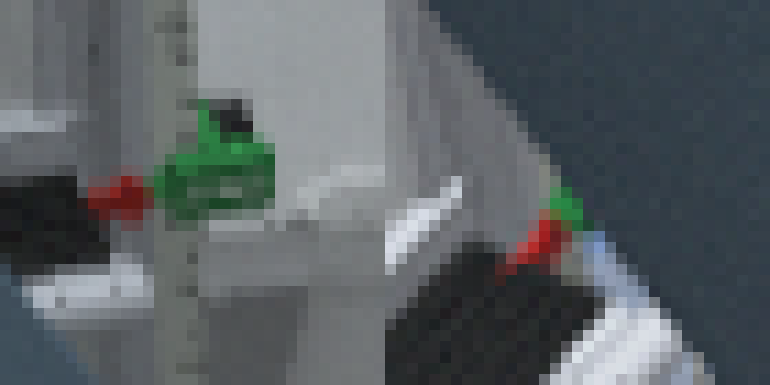

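```bash
cat > m.py <<'E'
from h import *
def cols(im,x0,x1,y0,y1):
    f=im.astype(float); b,g,r=f[...,0],f[...,1],f[...,2]
    red=np.clip(r-(g+b)/2-20,0,None); grn=np.clip(g-(r+b)/2-20,0,None)
    Y=np.arange(im.shape[0])
    for n,m in (("red",red),("green",grn)):
        print(n,[(c,round(float((m[y0:y1,c]*Y[y0:y1]).sum()/m[y0:y1,c].sum()),2),int(m[y0:y1,c].sum())) for c in range(x0,x1) if m[y0:y1,c].sum()>25])
E
python3 - <<'E'
from m import *
for k in ("1","6","7"):
    print(k); cols(cv2.imread(f"pics/side{k}.png"),304,328,142,185)
im=cv2.imread("pics/side7.png"); cv2.imwrite("pics/z7b.png",cv2.resize(im[142:162,300:330],(750,500),interpolation=cv2.INTER_LANCZOS4))
E
```

```text
1
red [(309, 176.64, 103), (310, 176.67, 103), (311, 176.44, 174), (312, 176.34, 199), (313, 176.42, 142), (314, 176.33, 45)]
green [(314, 151.2, 78), (315, 150.98, 83), (316, 150.49, 140), (317, 149.96, 106), (318, 147.35, 287), (319, 148.49, 223), (320, 149.17, 141), (321, 148.7, 153), (322, 148.78, 134), (323, 148.8, 107), (324, 149.77, 87)]
6
red [(308, 156.09, 68), (309, 156.27, 138), (310, 156.24, 139), (311, 156.1, 207), (312, 156.35, 180), (313, 156.1, 73)]
green [(314, 151.18, 76), (315, 151.02, 81), (316, 150.56, 142), (317, 149.93, 105), (318, 147.37, 285), (319, 148.43, 218), (320, 149.11, 140), (321, 148.74, 155), (322, 148.73, 134), (323, 148.75, 104), (324, 149.82, 88)]
7
red [(308, 152.56, 94), (309, 152.9, 118), (310, 152.34, 164), (311, 152.34, 210), (312, 152.51, 183), (313, 152.58, 36)]
green [(314, 151.18, 74), (315, 150.87, 75), (316, 150.49, 136), (317, 150.0, 108), (318, 147.42, 285), (319, 148.41, 220), (320, 149.21, 135), (321, 148.65, 153), (322, 148.75, 130), (323, 148.8, 103), (324, 149.82, 90)]
```

View pics/z7b.png

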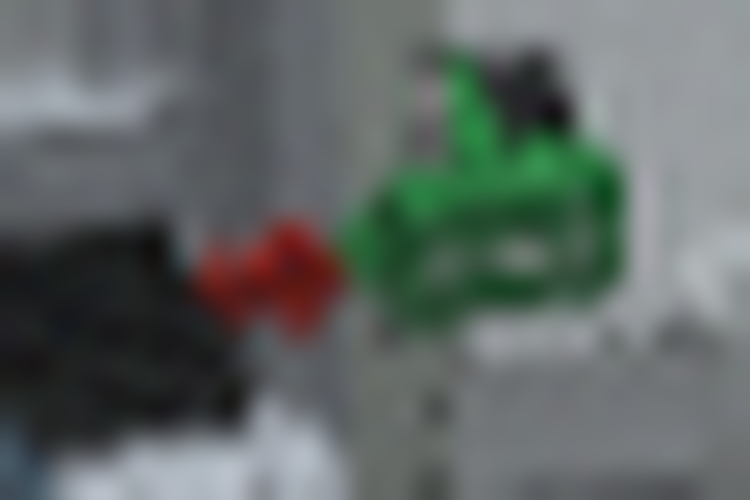

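```bash
python3 - <<'E'
from m import *
for k in ("1","7"):
    print(k); cols(cv2.imread(f"pics/top{k}.png"),224,245,148,192)
o=[cv2.resize(cv2.imread(f"pics/top{k}.png")[150:190,220:245],(375,600),interpolation=cv2.INTER_NEAREST) for k in ("1","7")]
cv2.imwrite("pics/t17.png",np.hstack(o))
for c in ("side","top"):
    a=np.array(proj(c,(.467,.3,.22)))
    for d in np.eye(3)*.01: print(c,(np.array(proj(c,np.array((.467,.3,.22))+d))-a)/10)
E
```

```text
1
red [(230, 183.83, 46), (231, 183.7, 235), (232, 182.67, 302), (233, 182.44, 153), (234, 182.22, 74)]
green [(230, 158.36, 111), (231, 157.24, 225), (232, 155.36, 383), (233, 154.94, 295), (234, 153.77, 225), (235, 152.75, 232), (236, 152.07, 202), (237, 151.88, 102)]
7
red [(226, 163.51, 64), (227, 162.57, 145), (228, 161.92, 266), (229, 160.97, 354), (230, 161.35, 177), (231, 161.28, 40)]
green [(230, 157.87, 99), (231, 158.12, 148), (232, 159.0, 118)]
side [-0.07219361  0.38103752]
side [-0.19355975 -0.12331175]
side [-0.35036579 -0.01101224]
top [-0.26102942  0.23009984]
top [-0.13480772 -0.3591813 ]
top [-0.31404107 -0.04971544]
```

View pics/t17.png

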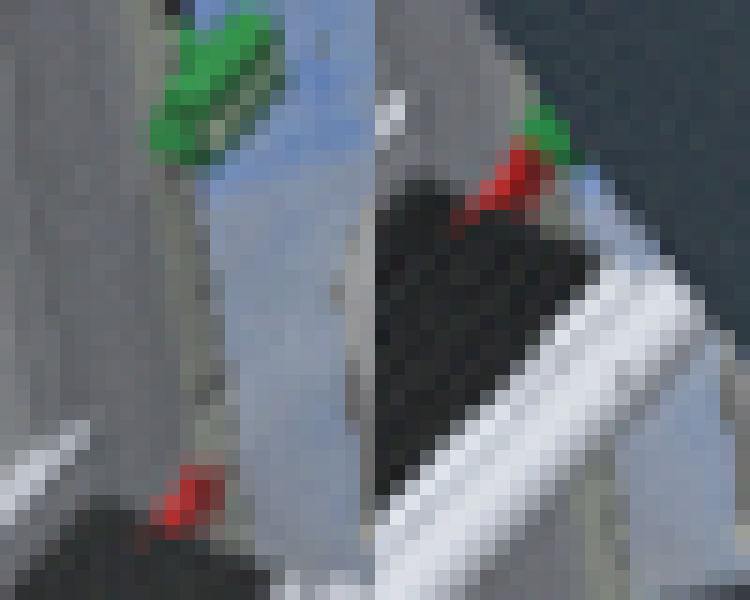

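```bash
python3 - <<'E'
from h import *
def T(n,s,t): p,r=tri(ray("side",s),ray("top",t)); print(n,(p*1000).round(1),round(r[0]*1000,1))
T("white mid",(151.65,319),(156.5,235.7))
T("white L",(152,316.7),(158.5,233.8)); T("white R",(151.3,321.3),(154.5,237.5))
T("mark tip",(151.2,313.5),(158.6,229.5))
T("ptr7",(152.4,313.4),(160.6,231.2)); T("ptr1",(176.35,314.3),(181.6,234.4))
T("ptr7 head",(152.4,311.5),(161.2,229.6)); T("ptr1 head",(176.4,312),(182.8,232.2))
s=np.array([[-.0722,-.1936,-.3504],[.381,-.1233,-.011],[-.261,-.1348,-.314],[.2301,-.3592,-.0497]])
print(np.linalg.lstsq(s,np.array([-1.2,.1,-2,-1.8]),rcond=None)[0])
E
```

```text
white mid [479.9 292.3 223.7] 1.3
white L [474.1 294.  222.3] 0.6
white R [485.9 291.  224.8] 1.9
mark tip [468.9 302.8 221.5] 1.3
ptr7 [466.1 296.2 221.5] 0.5
ptr1 [466.9 297.1 150.3] 0.7
ptr7 head [461.9 297.9 221.8] 0.9
ptr1 head [461.6 300.3 149.4] 0.7
[ 3.03514622  7.06633159 -0.24758898]
```

The triangulated heights (mark 221.5–223.6, pointer 221.5 mm) leave about 1 mm. I'll push 1 mm more, then back out for an unobstructed check.

```bash
python3 - <<'E'
from h import *
p=manip.current_eef_pos()
manip.servo_line([.363,.278,.1962],max_speed=.01,f_stop=15); manip.sleep(.2)
print(p,manip.current_eef_pos())
manip.servo_line([.363,.278,.165],max_speed=.06)
manip.servo_line([.363,.13,.16],max_speed=.12)
manip.move_to([.28,-.12,.33],Rt(10))
manip.move_to([.0,-.52,.33],Rt(10,1,-.8)) if manip.ik([.0,-.52,.33],Rt(10,1,-.8)) is not None else print("no")
o=[]
for c,(x,y) in (("side",(298,135)),("top",(213,140))):
    im=manip.grab_frame(c)[:,:,::-1]; cv2.imwrite(f"pics/{c}8.png",im)
    o.append(cv2.resize(im[y:y+36,x:x+32],(384,432),interpolation=cv2.INTER_NEAREST))
cv2.imwrite("pics/z8.png",np.hstack(o))
print(manip.current_time_s())
for n in ("pointer_tip","mark","switch_on_half"):
  for c in ("side","top"):
    print(c,n,[(r["centre"],round(r["conf"],2)) for r in manip.pinpoint(c,n)][:3])
E
```

```text
[0.3634548  0.27787238 0.19530225] [0.36327916 0.27788082 0.1961702 ]
28.2917
side pointer_tip [([151.2, 315.2], 0.65)]
top pointer_tip [([160.4, 229.6], 0.81)]
side mark [([152.3, 316.8], 0.48), ([149.2, 312.2], 0.17)]
top mark []
side switch_on_half [([236.3, 310.6], 0.73)]
top switch_on_half [([241.2, 266.4], 0.7), ([359.6, 462.3], 0.61)]
```

View pics/z8.png

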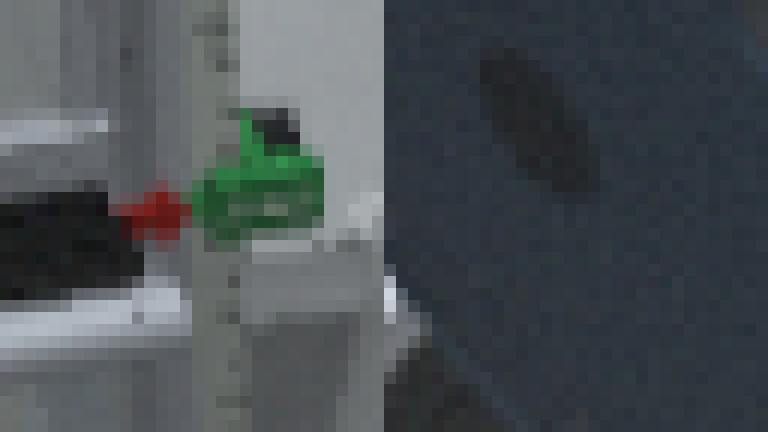

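View pics/side8.png

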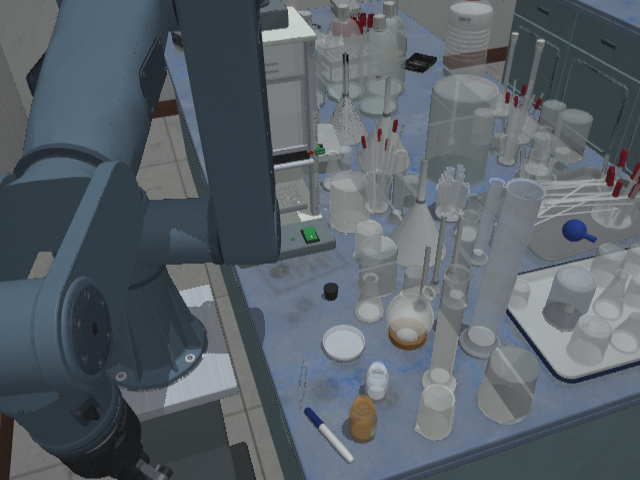

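View pics/top8.png

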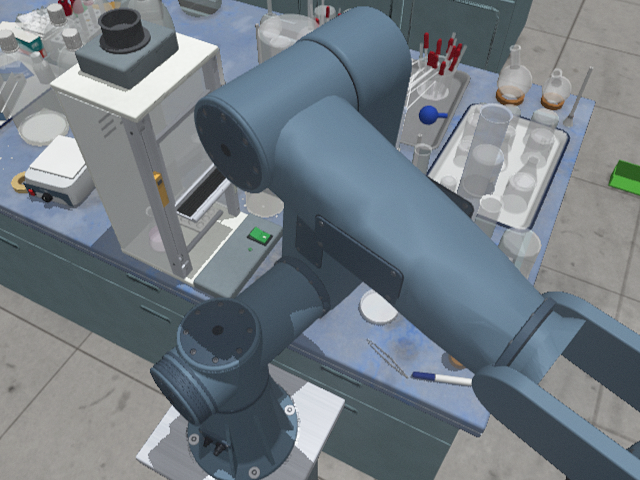

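```bash
python3 - <<'E'
from m import *
manip.set_joints([-2.0,.518,.9365,0,1.687,-.826])
o=[]
for c,(x,y) in (("side",(298,135)),("top",(213,140))):
    acc=[manip.grab_frame(c)[:,:,::-1].astype(float) for _ in range(6)]
    im=np.mean(acc,0); cv2.imwrite(f"pics/{c}9.png",im); im=im.astype(np.uint8)
    cols(im,x,x+32,142,175)
    o.append(cv2.resize(im[y:y+36,x:x+32],(384,432),interpolation=cv2.INTER_CUBIC))
cv2.imwrite("pics/z9.png",np.hstack(o))
print(manip.current_time_s())
E
```

```text
red [(308, 152.31, 49), (309, 152.75, 129), (310, 152.11, 165), (311, 152.17, 227), (312, 152.49, 171), (313, 152.19, 43)]
green [(314, 151.17, 75), (315, 150.96, 78), (316, 150.48, 140), (317, 150.0, 110), (318, 147.39, 295), (319, 148.48, 227), (320, 149.16, 142), (321, 148.7, 155), (322, 148.79, 137), (323, 148.84, 108), (324, 149.8, 89)]
red [(226, 163.29, 63), (227, 162.35, 132), (228, 161.83, 251), (229, 160.71, 280), (230, 161.18, 100)]
green [(230, 157.91, 74), (231, 156.83, 185), (232, 155.38, 389), (233, 154.91, 295), (234, 153.79, 228), (235, 152.75, 233), (236, 152.1, 203), (237, 151.86, 104)]
30.275[ WARN:0@10.091] global loadsave.cpp:1063 imwrite_ Unsupported depth image for selected encoder is fallbacked to CV_8U.
```

View pics/z9.png

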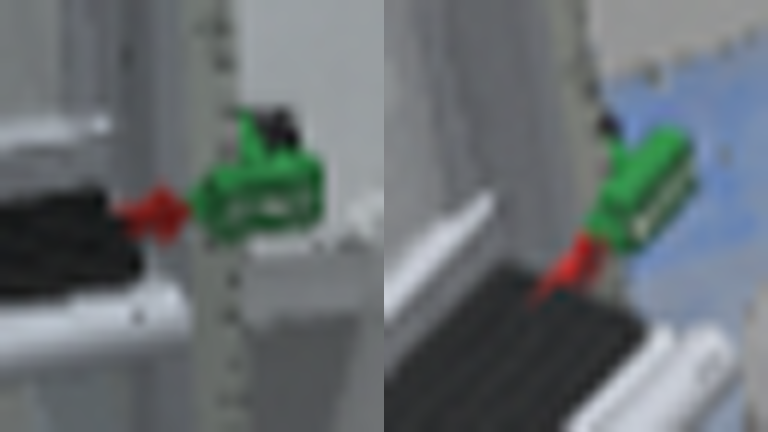

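The two measures bracket zero: the tips put the pointer about 0.9 mm high, and the white line about 0.5 mm low. I'll check for disturbed objects, then hand in.

```bash
python3 - <<'E'
from h import *
for c in ("side","top"):
    d=np.abs(cv2.imread(f"pics/{c}1.png").astype(int)-cv2.imread(f"pics/{c}9.png")).max(2)>40
    n,_,st,ce=cv2.connectedComponentsWithStats(d.astype(np.uint8))
    print(c,[(s[:5].tolist()) for s in st[1:] if s[4]>6])
print(manip.current_ft_force())
E
```

```text
side [[296, 103, 6, 2, 8], [244, 105, 45, 8, 61], [258, 145, 46, 9, 71], [260, 150, 54, 20, 596], [266, 169, 41, 9, 81], [268, 174, 47, 20, 499], [297, 211, 9, 11, 43], [34, 259, 7, 10, 10]]
top [[201, 95, 6, 6, 14], [168, 119, 13, 14, 25], [163, 119, 50, 49, 270], [145, 145, 15, 27, 183], [175, 156, 47, 51, 157], [177, 160, 69, 119, 2855], [154, 174, 6, 6, 23], [157, 179, 12, 28, 156], [262, 234, 8, 8, 22], [184, 261, 3, 5, 9], [458, 440, 10, 10, 10]]
[-0.49709095 -0.44174189  0.7617901 ]
```

Only the sash, counterweight and switch have changed. The marker, bottles, dish and stopper are where they were.

```bash
python3 -c "
from workcell import manip
manip.close_job(); print(manip.current_time_s())"
```

```text
the job is handed in; nothing more can be done
the job is handed in; nothing more can be done
```

The fan switch is on and the sash is up with its pointer level with the marker, in that order. I handed the job in at about 30 s on the robot's clock.

- **Fan switch:** I pressed the outer half straight down with the fingers shut. It gave at about 3 N, travelled about 4.4 mm and reached a firm stop at 17 N. A later picture shows the outer half flush.
- **Sash:** I put the shut fingertips under the middle of the lip and pushed the sash up about 71 mm, then lowered the fingers clear and moved the arm away. Nothing was gripped.
- **Pointer height:** The final clear pictures from both cameras show the red pointer level with the green marker. My estimates disagree slightly: comparing the tips puts the pointer about 0.9 mm high, and comparing with the white line puts it about 0.5 mm low. An earlier estimate from the side camera alone suggested 3 mm still to go. I rejected it because it assumed both tips were at the same depth, and the top camera contradicted that.
- **Other objects:** Comparing pictures from before and after shows changes only at the sash, counterweight and switch. The marker, bottles, dish and stopper had not moved, and the robot was touching nothing at hand-in.

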